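# Load the chain guide into the checking fixture

## Task

Load the chain guide into the checking fixture: tilt it, feed its long toe end down through the window and under the overhanging lip, then level it and set it down so that it rests flat on the two rods inside, with the step under its shoe dropped between them. Then slide the bolt fully home over the guide's heel, and leave the dial indicator, setting ring and magnet where they are.

Things in the scene. Friction and masses are not known exactly. Their poses are not given: they have to be found in the camera images.
- guide_center (a point): Chain guide (loose, about 0.3 kg, 112 x 34 x 100 mm): long black shoe with an upright steel stem, at first standing on the bench left of the fixture. Point: middle of its bounding box, 50 mm up. z: up the stem; x: along the shoe to the heel, the end nearer the stem (toe at -x). Stem: flat bar, mm from this point x 8..32, y -6..6 (12 thick), z -30..50; grip it across y near its top
- guide_step (a point): Middle of the underside of the step beneath the guide's shoe, 4 mm towards the heel and 50 mm below guide_center, same axes. In mm from guide_center: shoe x -56..56, y -17..17, z -45..-30; step x -18..26, y -17..17, z -50..-45. On the bench the guide stands on the step, shoe ends 5 mm clear
- fixture: Checking fixture, fixed: aluminium box, steel top plate, dark base plate. Origin: centre of its underside, z up, x away from the robot (within 20 degrees) to the bolt end. In mm: base x -116..116, y -44..44, z 0..8; box x -100..100, y -30..30; top plate z 62..74; hollow inside x -92..41, y -22..22, floor z 8. Side walls have sight openings
- window_center (a point): Centre of the window in the top plate, on its top face (z 74 mm of the fixture, axes as the fixture's). The window is x -40..40, y -22..22 mm, through the 12 mm plate. It is shorter than the 112 mm shoe, which goes in only tilted toe down, by about 26 to 36 degrees
- lip_edge (a point): Middle of the lower edge of the overhanging lip, at the window's -x end: fixture x -40, y 0, z 62 mm, axes as the fixture's. The lip is the top plate over x -92..-40 mm; beneath it the hollow ends at a wall at x -92. While the toe passes, the stem must stay on the window side of the lip
- rods_mid (a point): Half-way between the two fixed round steel rods across the hollow (parallel to y, 10 mm diameter), level with their tops: fixture x -20, y 0, z 23 mm, axes as the fixture's. Rod axes at x -50 and 10, z 18 mm. The shoe rests on both rods; the step hangs between them with 3 mm play either way
- seat_center (a point): Fixed point of the fixture where guide_center lies when the guide is fully seated: fixture x -24, y 0, z 68 mm, axes as the fixture's, with which the guide's then agree. Shoe underside then at z 23, its top at z 38; heel 8 mm short of the window's +x edge; toe 40 mm under the lip, 12 mm short of the end wall
- bolt_knob (a point): Knob of the slide bolt: black, round, upright, 20 mm diameter, z 78..112 mm of the fixture (4 mm above the top plate). Point on its axis at z 98; at bolt 0 it is at x 82, y 0. Grip it from above or push it to the fixture's -x. The bolt's bar (26 mm wide, z 40..54) has its tip 36 mm ahead of the knob; it clears a seated shoe by 2 mm, is blocked by one standing 5 mm high
- bolt (a joint): Travel of the slide bolt in m: 0 fully back (tip 6 mm behind the window's edge), 0.032 fully home against its stop (tip 18 mm over the heel of a seated guide). Grows as the knob moves to the fixture's -x. Stays where it is left; takes about 2 N to slide. Starts nearly back, clear of the window
- indicator: Bystander: dial indicator lying on its back right of the fixture, 138 x 57 x 22 mm. Origin under its middle
- set_ring: Bystander: dark setting ring lying flat behind the guide, 72 mm diameter, 18 mm high. Origin under its centre
- magnet: Bystander: black pot magnet with a knob, 43 mm diameter, 37 mm high, near the front edge right of the fixture. Origin under its centre
Mind the look-alikes: they are no part of the job. Leave any yellow look-alike of the part that bears guide_center alone.

How it is judged:
On the way:
1. the guide rests level on both rods inside the fixture, its toe under the lip (x of guide_center in the frame of fixture between -0.029 and -0.019 m and y of guide_center in the frame of fixture between -0.007 and 0.007 m and z of guide_center in the frame of fixture between 0.0655 and 0.0705 m and angle between guide_center's own z axis and vertical below 0.04 rad and angle between the x axis of guide_center and the x axis of fixture, either way round below 0.15 rad), for 0.2 s.
At the end, for the whole second after the job is handed in: The guide is at rest on both rods in the fixture, its toe under the lip and its step between the rods: level within 2.3 degrees, within 5 mm along, 7 mm across and 2.5 mm in height of its seated place; the bolt is home over its heel (at least 29 of 32 mm); the bystanders are where they were (all of step 1 and value of joint bolt above 0.029 m and linear speed of guide below 0.02 m/s); the robot touches nothing.
It fails at once if the dial indicator is knocked more than 3 cm from its place (distance of indicator from where it was at the start of the episode above 0.03 m).
It fails at once if the setting ring is knocked more than 3 cm from its place (distance of set_ring from where it was at the start of the episode above 0.03 m).
It fails at once if the pot magnet is knocked more than 3 cm from its place (distance of magnet from where it was at the start of the episode above 0.03 m).
It also fails if it takes over 51 s, if anything falls off the work surface, if the arm or the gripper's body presses on something with over 40 N, if the wrist force passes 120 N, or if a joint passes its speed limit or range.

## Robot

A 6-joint arm with a two-finger parallel gripper is mounted at the origin on a cart in front of the work surface, level with it; the furniture and walls round the work are solid. World frame = base frame: x ahead of the robot, y to its left, z up, the work surface at z = 0. Lengths are in m, angles in rad, forces in N, time in s.
With the tool pointing down it reaches from about 0.4 to 0.825 m from the base axis. Payload 7 kg.
Tool frame: the origin (TCP) lies at the very end of the fingers, on their centre line; the grasp point (between the pads) lies 19 mm behind it (arm.pinch_z is the z of the grasp point in the tool frame, in m); z points along the fingers, y is the direction in which the jaws open and shut (so a half turn about z gives the same grasp; the last joint's range is limited). The gripper opens to 88 mm and grips with 3 to 60 N. Pads are 19 mm wide; open, the fingers measure 130 mm over their backs; the gripper's body (78 mm by 193 mm) begins 47 mm behind the grasp point.
Start: joints at [1.405, 0.359, 0.012, 0, -1.224, -0.288], TCP at [0.296, 0.607, 0.227] pointing down, gripper open.
Joint ranges: [-3.07, 3.07], [-1.43, 2.12], [-1.02, 1.25], [-3.03, 1.67], [-3.05, -0], [-3.03, 3.03]. Speed limits (rad/s): [2.39, 2.39, 3.01, 3.14, 3.14, 3.14].

## Interface

Orientations are given as [roll, pitch, yaw] about the fixed x, y, z axes, in that order (R = Rz(yaw) Ry(pitch) Rx(roll)).
In Python, from station import arm gives the robot as it stands.
- The arm moves only by the tool drive_tool, never from a script. Its argument "targets" is a list of rows, each a list of 6 numbers: the shift along the world's x, y, z in units of 0.04 m (1.0 is 0.04 m), then the turn, a rotation vector about the world's x, y, z in units of 6 degrees (1.0 is 6 degrees). In form: [[x, y, z, wx, wy, wz], ...]. A call has 1 to 5 rows; each row shifts and turns the commanded pose from where the row before left it; what a row does not reach is not made up. A row lasts 1/8 s, in which the tool goes at most 62.5 mm and 10.7 degrees, less where a joint would pass 70% of its speed; a pose out of reach is approached as far as the arm can. A call with a number of a shift or a turn outside -1 to 1 is refused whole. A call with a gripper value outside its range is refused whole. "claw" is the opening, from 0 (shut) to 1 (fully open), set as the call begins (left out, the last holds). The fingers move at their own pace and stop on an object; "newtons" is the grip in N (left out, the last holds). Time passes only in rows, so rows that do not move let the fingers close. It gives the time, the measured TCP pose, the force and the opening at its end, in the units of the state.
- arm.get_state(): the state, without advancing time (a new reading comes with each control period).
- arm.grab_frame(name): name is "side" or "top" or "wrist"; returns (picture, depth): 400x640x3 uint8, red, green, blue; 400x640 float32, m along the optical axis (not along the pixel's ray), 0 where there is no reading.
- arm.get_calibration(name): a dict with "mtx" (3x3 intrinsics, pixels), "origin" and "rotation" of the camera in the world. Camera axes: x right, y up, looking along -z (the intrinsics and any distortion apply to the point x, -y, -z); pixel columns grow to the right and rows downward; lengths in m; the calibration is good to about 2 mm. A picture is of the moment at which its call begins: read the wrist's pose just before it. get_calibration takes no time and is no camera call; for the wrist camera it gives the pose at the moment of the call.
- arm.job_done(): hands the job in, once; it reports no verdict.
Trained networks look in the newest picture that a camera, given by its name, has taken for a name from the list of things; names that differ only in an ending like _2 or _b are one class to them, and where a whole thing is asked for, a point or a joint stands for the part that bears it (a point fixed in the world has none). Each returns a list of dicts, best first, with "score" (0 to 1); they miss things now and then, are a little off and sometimes report something else, mostly with a low value. They report only what shows in the picture. A call takes as long as a camera call. They do not tell look-alikes from the thing itself.
- arm.search_frame(target, camera): "point" ([x, y, z] in m, in the coordinates of the camera as it stood for that picture, good to about 4 mm: the middle of the surface that is visible of it).
- arm.cut_out(target, camera): "pixels" (400x640 bool, what is visible of it).
- arm.landmark_of(target, camera): "point" ([x, y, z] in m, in the coordinates of the camera as it stood for that picture, good to about 4 mm: a listed point, or the origin of a listed thing).
The state is a dict: "t": time; "q": joint angles; "qd": joint speeds; "joint_efforts": joint torques, N m; "eef_pos": TCP position; "ee_rot": TCP orientation; "force": force on the tool from outside, world axes, zero at the start; "moment": the same for the moment, N m; "width": finger opening in m.
Only numpy, scipy, OpenCV 4.12 (cv2) and the standard library are available. Lean on these libraries where they do the work, as an engineer would, in place of code of your own. Each camera call takes 0.05 s, during which the arm holds its last target. There are 200 camera calls.

## Working session

There is one attempt and no reset: what is moved stays moved. The work goes in short steps, Python scripts to look and compute and a tool call to move; the robot and the scene stay as the last step left them, time stands still between calls to the robot, and variables do not carry over. Pictures are saved under pics/ and viewed, about 8 in all and at most 12, crops included, and the job is handed in when it is done.

Besides the shell and the picture viewer there is one more tool, called after ">>>" as a command line: name --pt "numbers of a row" for each row, then --argument value for the rest. drive_tool: Moves the arm, as the interface text tells. Shifts and turns lie within -1 to 1; 1 stands for 0.04 m of shift or 6 degrees of turn. Its arguments: {"type":"object","properties":{"targets":{"type":"array"},"claw":{"type":"number"},"newtons":{"type":"number"}},"required":["targets"]}

```bash
mkdir -p pics; cat > h.py <<'E'
import numpy as np, cv2
from scipy.spatial.transform import Rotation as R
from station import arm
def cal(c):
    k=arm.get_calibration(c); return np.array(k['mtx']),np.array(k['origin']),np.array(k['rotation']).reshape(3,3)
def w(p,c,k=None):
    K,o,r=k or cal(c); return o+r@np.array(p)
def cloud(d,c,k=None):
    K,o,r=k or cal(c); v,u=np.mgrid[:d.shape[0],:d.shape[1]]
    P=np.stack([(u-K[0,2])/K[0,0]*d,-(v-K[1,2])/K[1,1]*d,-d],-1); return P@r.T+o
def proj(P,c,k=None):
    K,o,r=k or cal(c); p=r.T@(np.array(P)-o); return K[0,2]+K[0,0]*p[0]/-p[2],K[1,2]+K[1,1]*p[1]/p[2]
def lm(names,c,f='landmark_of',n=3):
    k=cal(c)
    for t in names:
        for x in getattr(arm,f)(t,c)[:n]:
            q=w(x['point'],c,k); print(c,t,round(x['score'],2),q.round(4),np.round(proj(q,c,k)))
def save(im,n): cv2.imwrite('pics/'+n+'.png',im[...,::-1])
E
cat > a.py <<'E'
from h import *
a,d=arm.grab_frame('side'); b,e=arm.grab_frame('top')
np.savez('f0.npz',a=a,d=d,b=b,e=e); save(a,'side0'); save(b,'top0')
for c in('side','top'):
    K,o,r=cal(c);print(c,o.round(3),-r[:,2].round(2),K[0,0])
    lm(['guide_center','guide_step','fixture','window_center','lip_edge','seat_center','bolt_knob','set_ring'],c)
s=arm.get_state();print(s['t'],s['eef_pos'],s['ee_rot'],s['width'],arm.pinch_z)
E
python3 a.py
```

```text
Traceback (most recent call last):
  File "a.py", line 5, in <module>
    K,o,r=cal(c);print(c,o.round(3),-r[:,2].round(2),K[0,0])
          ~~~^^^
  File "h.py", line 5, in cal
    k=arm.get_calibration(c); return np.array(k['mtx']),np.array(k['origin']),np.array(k['rotation']).reshape(3,3)
                                                                              ~~~~~~~~~~~~~~~~~~~~~~~~~~~~~~~^^^^^
ValueError: cannot reshape array of size 3 into shape (3,3)
```

```bash
sed -i "s/np.array(k\['rotation'\]).reshape(3,3)/R.from_euler('xyz',k['rotation']).as_matrix()/" h.py; python3 a.py
```

```text
side [ 0.331 -0.878  0.518] [ 0.2   0.88 -0.42] 364.1543728382554
side guide_center 0.85 [0.4372 0.2872 0.0511] [268. 185.]
side guide_center 0.7 [0.5394 0.4149 0.0514] [291. 170.]
side guide_step 0.94 [0.4375 0.2832 0.0029] [270. 199.]
side guide_step 0.71 [ 0.5424 -0.0025  0.0753] [318. 212.]
side guide_step 0.62 [0.5396 0.4126 0.0026] [292. 183.]
side fixture 0.92 [ 5.429e-01  2.000e-04 -1.500e-03] [318. 236.]
side fixture 0.18 [ 0.4816 -0.3164  0.0029] [326. 313.]
side window_center 0.58 [ 0.5433 -0.0019  0.076 ] [319. 211.]
side lip_edge 0.84 [0.5042 0.0007 0.0669] [305. 216.]
side seat_center 0.97 [5.181e-01 3.000e-04 6.830e-02] [309. 215.]
side seat_center 0.51 [0.6212 0.0042 0.1009] [345. 199.]
side bolt_knob 0.65 [0.6204 0.0025 0.0963] [345. 201.]
side set_ring 0.56 [0.6643 0.2763 0.0018] [333. 193.]
side set_ring 0.56 [0.5027 0.0006 0.064 ] [304. 217.]
top [0.296 0.034 1.249] [ 0.22 -0.   -0.98] 417.93922485618174
top guide_center 0.94 [0.5424 0.4173 0.0535] [182. 209.]
top guide_center 0.86 [0.4378 0.2861 0.0487] [225. 245.]
top guide_center 0.37 [0.5227 0.0021 0.0262] [324. 219.]
top guide_step 0.64 [ 0.4358  0.2851 -0.0006] [229. 248.]
top guide_step 0.62 [ 5.386e-01  4.152e-01 -5.000e-04] [188. 214.]
top fixture 0.95 [5.41e-01 1.10e-03 4.00e-04] [324. 214.]
top fixture 0.38 [ 0.4986 -0.0049  0.0592] [327. 225.]
top window_center 0.91 [0.544  0.0021 0.072 ] [325. 208.]
top lip_edge 0.66 [0.4385 0.2819 0.0022] [230. 247.]
top lip_edge 0.62 [ 0.4972 -0.0044  0.0617] [327. 225.]
top seat_center 0.83 [ 0.5181 -0.001   0.0693] [326. 217.]
top bolt_knob 0.55 [0.6204 0.0039 0.0987] [324. 180.]
top bolt_knob 0.42 [ 5.426e-01 -3.600e-03  5.000e-04] [326. 214.]
top set_ring 0.79 [0.6614 0.2731 0.0014] [237. 175.]
1.0 [0.2959359  0.60663777 0.22657244] [ 3.14157820e+00 -4.58083386e-05 -4.53803711e-01] 0.08757878640650965 -0.0188
```

View pics/top0.png

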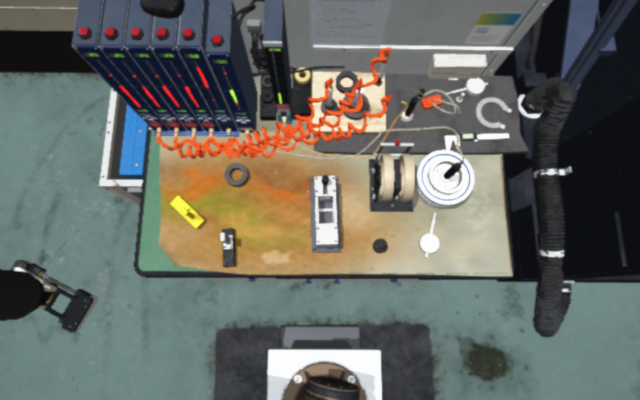

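View pics/side0.png

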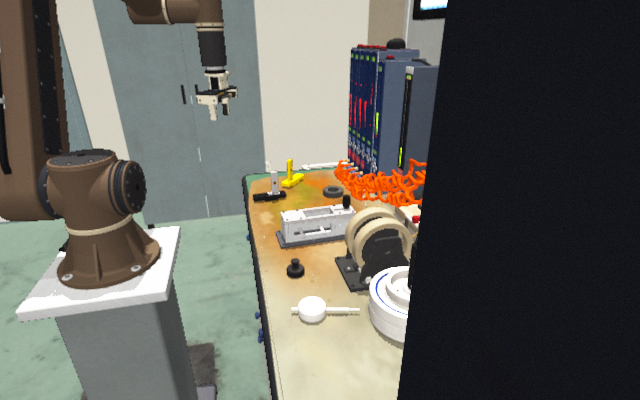

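```bash
cat > b.py <<'E'
from h import *
f=np.load('f0.npz')
P=cloud(f['e'],'top')
def rect(c,rad,z0,z1,n):
    m=(np.hypot(P[...,0]-c[0],P[...,1]-c[1])<rad)&(P[...,2]>z0)&(P[...,2]<z1)
    q=P[m]; r=cv2.minAreaRect(q[:,:2].astype(np.float32)*1000); print(n,len(q),np.round(r[0],1),np.round(r[1],1),round(r[2],2),'medz',np.median(q[:,2]).round(4), 'mean',q.mean(0).round(4))
rect((.542,0),.13,.068,.080,'topplate')
rect((.542,0),.14,.004,.014,'base')
rect((.62,0.003),.03,.1,.13,'knob')
rect((.437,.286),.08,.012,.026,'shoe')
rect((.437,.286),.08,.085,.115,'stem')
im=f['b']; A=cv2.resize(im[215:275,200:260],(390,390),interpolation=2);B=cv2.resize(im[165:255,280:370],(390,390),interpolation=2)
save(np.hstack([A,B]),'crop0')
E
python3 b.py
```

```text
topplate 909 [541.2  -1.8] [201.1  60. ] 2.07 medz 0.0743 mean [ 0.5297 -0.0023  0.0744]
base 1194 [540.3   1.5] [273.3 268.9] 54.32 medz 0.0077 mean [ 0.5308 -0.0012  0.0078]
knob 46 [622.5   1.3] [19.3 19. ] 16.74 medz 0.1118 mean [0.6214 0.0011 0.1113]
shoe 371 [436.3 283.6] [112.1  34.9] 5.09 medz 0.0206 mean [0.4305 0.2812 0.0205]
stem 43 [455.3 284.2] [21.7 10.2] 4.52 medz 0.0988 mean [0.4552 0.2838 0.0976]
```

View pics/crop0.png

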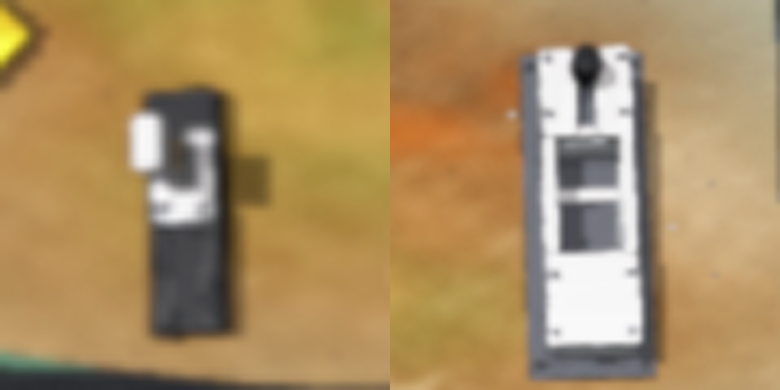

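>>> drive_tool --pt "0.4 -0.8 -0.1 0 0 0.52" --pt "0.4 -0.8 -0.1 0 0 0.52" --pt "0.4 -0.8 -0.1 0 0 0.52" --pt "0.4 -0.8 -0.1 0 0 0.52" --pt "0.4 -0.8 -0.1 0 0 0.52" --claw 0.6

```text
t: 1.62
eef_pos: [0.3763, 0.4456, 0.2066]
ee_rot: [-3.141, -0.0, -0.18]
force: [0.4, -0.6, 1.1]
width: 0.0529
```

>>> drive_tool --pt "0.4 -0.8 -0.1 0 0 0.52" --pt "0.4 -0.8 -0.1 0 0 0.52" --pt "0.4 -0.8 -0.1 0 0 0.52" --pt "0.4 -0.8 -0.1 0 0 0.52" --pt "0.4 -0.8 -0.1 0 0 0.52"

```text
t: 2.25
eef_pos: [0.4564, 0.2857, 0.1867]
ee_rot: [-3.141, -0.0, 0.093]
force: [0.9, 1.1, -0.3]
width: 0.0527
```

```bash
cat > c.py <<'E'
from h import *
s=arm.get_state();print(s['t'],s['eef_pos'],s['ee_rot'],s['q'].round(3) if hasattr(s['q'],'round') else s['q'],s['width'])
k=cal('wrist'); a,d=arm.grab_frame('wrist'); save(a,'wrist1')
print(k[1].round(4),-k[2][:,2].round(3))
P=cloud(d,'wrist',k)
def rect(c,rad,z0,z1,n):
    m=(d>0)&(np.hypot(P[...,0]-c[0],P[...,1]-c[1])<rad)&(P[...,2]>z0)&(P[...,2]<z1)
    q=P[m]; r=cv2.minAreaRect(q[:,:2].astype(np.float32)*1000); print(n,len(q),np.round(r[0],1),np.round(r[1],1),round(r[2],2),'medz',np.median(q[:,2]).round(4))
rect((.437,.286),.08,.012,.026,'shoe')
rect((.456,.285),.03,.09,.11,'stem')
lm(['guide_center','guide_step'],'wrist')
E
python3 c.py
```

```text
2.25 [0.45639961 0.28565312 0.18670365] [-3.14121660e+00 -4.60421997e-04  9.26829494e-02] [ 0.924  0.165 -0.348  0.    -1.057  0.74 ] 0.05271528362574124
[0.5348 0.2932 0.3446] [-0.292 -0.026 -0.956]
shoe 2747 [435.8 284.6] [112.4  34.1] 4.86 medz 0.0201
stem 473 [456.5 286.2] [23.3 11.9] 5.1 medz 0.0992
wrist guide_center 0.92 [0.4387 0.2804 0.0457] [321. 205.]
wrist guide_center 0.62 [0.5429 0.4124 0.0474] [176.  73.]
wrist guide_step 0.88 [0.4374 0.2832 0.0018] [319. 193.]
wrist guide_step 0.65 [ 0.5442  0.4079 -0.0024] [202.  76.]
```

View pics/wrist1.png

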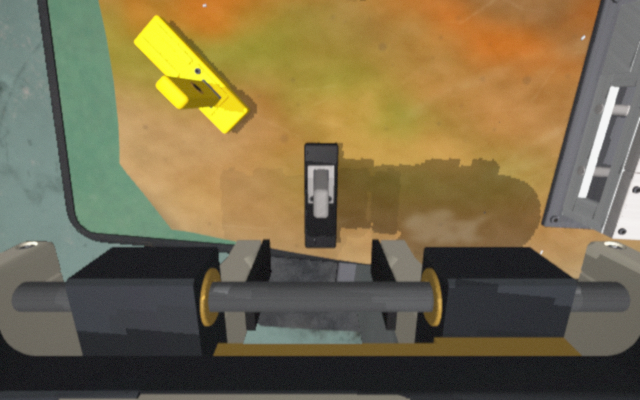

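```bash
cat > plan.py <<'E'
import numpy as np, heapq
def rect(x0,x1,z0,z1,s=2.0):
    x=np.unique(np.r_[np.arange(x0,x1,s),x1]);z=np.unique(np.r_[np.arange(z0,z1,s),z1])
    return np.array([(a,b) for a in x for b in (z0,z1)]+[(a,b) for b in z for a in (x0,x1)])
G=np.vstack([rect(-56,56,-45,-30),rect(-18,26,-50,-45),rect(8,32,-30,50)])
TIP=21
T=np.vstack([rect(8,32,TIP,70),rect(20-39,20+39,TIP+66,TIP+140)])  # fingers, body (aligned tool)
B=[(-100,-40,62,74),(40,100,62,74),(41,116,0,62),(-116,-92,0,62),(-116,116,-20,8),(71,92,74,112)]
BT=[(-100,100,40,74),(71,92,74,112)]  # for tool (fingers wider than window)
def sd(P,bs,rods=True):
    d=np.full(len(P),1e9)
    for a,b,c,e in bs:
        dx=np.maximum(a-P[:,0],P[:,0]-b);dz=np.maximum(c-P[:,1],P[:,1]-e)
        d=np.minimum(d,np.where((dx<0)&(dz<0),np.maximum(dx,dz),np.hypot(np.maximum(dx,0),np.maximum(dz,0))))
    if rods:
        for r in((-50,18),(10,18)): d=np.minimum(d,np.hypot(P[:,0]-r[0],P[:,1]-r[1])-5)
    return d.min()
def tr(P,cx,cz,t):
    c,s=np.cos(t),np.sin(t); return np.c_[cx+P[:,0]*c-P[:,1]*s, cz+P[:,0]*s+P[:,1]*c]
from functools import lru_cache
@lru_cache(None)
def clr(cx,cz,td):
    t=np.radians(td); return min(sd(tr(G,cx,cz,t),B),sd(tr(T,cx,cz,t),BT,False))
if __name__=='__main__':
    goal=(-24,70,0); best={goal:0}; h=[(0,goal)]; par={}
    while h:
        c,n=heapq.heappop(h)
        if c>best[n]: continue
        if n[1]>=150: end=n;break
        for dx in(-2,0,2):
            for dz in(-2,0,2):
                for dt in(-2,0,2):
                    m=(n[0]+dx,n[1]+dz,n[2]+dt)
                    if not(0<=m[2]<=44 and -60<=m[0]<=60 and m[1]>=66): continue
                    k=min(clr(*m),6)
                    if k<0.8: continue
                    nc=c+(1+.3*(abs(dx)+abs(dz)+abs(dt)))*(.3+ (6.5-k)**2/4)
                    if nc<best.get(m,1e18)and m!=n: best[m]=nc;par[m]=n;heapq.heappush(h,(nc,m))
    else: print('none');raise SystemExit
    n=end
    while True:
        print(n,round(clr(*n),1))
        if n==goal:break
        n=par[n]
E
time python3 plan.py
```

```text
(-14, 150, 44) 15.5
(-14, 148, 44) 14.1
(-14, 146, 44) 12.7
(-14, 144, 44) 11.4
(-14, 142, 44) 9.9
(-14, 140, 44) 8.6
(-14, 138, 44) 7.4
(-14, 136, 44) 6.7
(-14, 134, 44) 6.6
(-14, 132, 44) 6.6
(-14, 130, 44) 6.6
(-14, 128, 44) 6.6
(-14, 126, 44) 6.6
(-14, 124, 44) 6.6
(-14, 122, 44) 6.6
(-14, 120, 44) 7.0
(-16, 118, 44) 6.4
(-18, 116, 44) 6.5
(-20, 114, 44) 6.5
(-22, 112, 44) 6.5
(-24, 110, 44) 6.6
(-26, 108, 44) 6.6
(-26, 106, 42) 6.7
(-26, 104, 40) 6.8
(-26, 102, 38) 7.1
(-28, 100, 36) 6.3
(-28, 98, 34) 6.4
(-30, 96, 32) 5.8
(-32, 94, 30) 6.4
(-34, 92, 28) 5.7
(-36, 90, 26) 5.9
(-36, 90, 24) 6.1
(-36, 88, 22) 7.2
(-36, 86, 20) 8.0
(-36, 84, 18) 8.4
(-36, 82, 16) 7.7
(-36, 80, 14) 6.8
(-34, 80, 12) 7.3
(-32, 80, 10) 7.9
(-30, 80, 8) 8.5
(-28, 78, 6) 7.4
(-26, 76, 4) 6.2
(-24, 76, 2) 5.9
(-24, 74, 0) 5.0
(-24, 72, 0) 3.9
(-24, 70, 0) 2.0
real	0m2.784s
user	0m2.931s
sys	0m0.056s
```

>>> drive_tool --pt "0 0.01 -0.9 0 0 -0.05" --pt "0 0 -0.9 0 0 0" --pt "0 0 -0.7 0 0 0" --pt "0 0 -0.39 0 0 0" --pt "0 0 0 0 0 0"

```text
t: 3.02
eef_pos: [0.4555, 0.2871, 0.0703]
ee_rot: [3.14, 0.001, 0.086]
force: [-0.1, 1.1, 0.7]
width: 0.0524
```

>>> drive_tool --pt "0 0 0 0 0 0" --pt "0 0 0 0 0 0" --pt "0 0 0 0 0 0" --pt "0 0 0 0 0 0" --claw 0 --newtons 45

```text
t: 3.52
eef_pos: [0.456, 0.2871, 0.0713]
ee_rot: [-3.141, -0.0, 0.085]
force: [0.3, 0.6, 0.1]
width: 0.0181
```

>>> drive_tool --pt "0 0 0.4 0 0 0" --pt "0 0 0.8 0 0 0" --pt "0 0 1 0 0 0" --pt "0 0 1 0 0 0" --pt "0 0 0.8 0 0 0"

```text
t: 4.15
eef_pos: [0.4559, 0.2869, 0.2336]
ee_rot: [-3.14, -0.001, 0.085]
force: [-0.1, 0.4, -2.5]
width: 0.0116
```

```bash
cat > g.py <<'E'
import sys
from h import *
s=arm.get_state(); tcp=np.array(s['eef_pos']); Rt=R.from_euler('xyz',s['ee_rot']).as_matrix()
print(s['t'],tcp.round(4),s['width'],np.round(s['q'],2),np.round(s['force'],1))
k=cal('wrist'); a,d=arm.grab_frame('wrist'); save(a,sys.argv[1])
P=cloud(d,'wrist',k); L=(P-tcp)@Rt   # tool frame: x', y', z down fingers
L=L*[1,-1,-1]  # guide-like axes: z up
m=(d>0)&(abs(L[...,1])<.025)&(abs(L[...,0])<.12)&(L[...,2]>-.09)&(L[...,2]<-.035)
q=L[m]*1000; print(len(q),np.percentile(q,[1,10,50,90,99],axis=0).round(1))
lm(['guide_center','guide_step'],'wrist')
b=d[m.any(1)] if 0 else None
# shoe top plane
t=q[(q[:,0]<-15)&(q[:,2]>np.percentile(q[:,2],50)-6)]
A=np.c_[t[:,0],t[:,1],np.ones(len(t))]; print('plane',np.linalg.lstsq(A,t[:,2],rcond=None)[0].round(3))
r=cv2.minAreaRect(q[:,:2].astype(np.float32)); print(r)
E
python3 g.py wrist2
```

```text
4.15 [0.4559 0.2869 0.2336] 0.011624217620169758 [ 0.93  0.13 -0.28  0.   -1.16  0.73] [-0.1  0.4 -2.5]
3246 [[-16.1 -16.1 -70.8]
 [ -7.3 -13.4 -60.9]
 [ 16.9   0.2 -59.3]
 [ 35.   14.4 -57. ]
 [ 37.2  17.2 -38.3]]
wrist guide_center 0.61 [0.5447 0.4143 0.0523] [201.  78.]
wrist guide_center 0.46 [0.5027 0.0022 0.0632] [608. 159.]
wrist guide_step 0.96 [0.5444 0.4144 0.0018] [217.  81.]
wrist guide_step 0.72 [0.4414 0.289  0.1579] [319. 227.]
plane [ 7.3300e-01  3.0000e-03 -4.7385e+01]
((9.326602935791016, 0.5318813323974609), (56.05310821533203, 34.079933166503906), 0.30152779817581177)
```

View pics/wrist2.png

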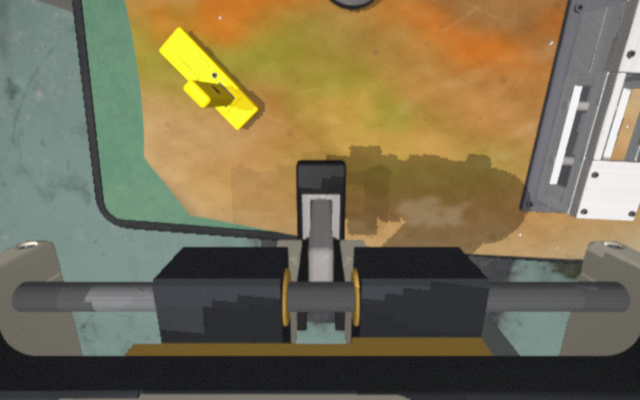

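```bash
cat > g2.py <<'E'
from h import *
s=arm.get_state(); tcp=np.array(s['eef_pos']); Rt=R.from_euler('xyz',s['ee_rot']).as_matrix()
k=cal('wrist'); a,d=arm.grab_frame('wrist')
P=cloud(d,'wrist',k); L=((P-tcp)@Rt)*[1,-1,-1]*1000
m=(d>0)&(abs(L[...,1])<15)&(L[...,0]>16)&(L[...,0]<45)&(L[...,2]>-75)&(L[...,2]<-45)
q=L[m]; 
for it in range(4):
    A=np.c_[q[:,0],q[:,1],np.ones(len(q))]; c=np.linalg.lstsq(A,q[:,2],rcond=None)[0]; r=q[:,2]-A@c; q=q[abs(r)<2.5*r.std()+.3]
print('heel plane',c.round(4),len(q),'z at heel x=30',c@[30,0,1],'xrange',np.percentile(q[:,0],[0,1,99,100]))
print('tilt deg',np.degrees(np.arctan(c[0])))
# side cam
k=cal('side'); a,d=arm.grab_frame('side'); P=cloud(d,'side',k); L=((P-tcp)@Rt)*[1,-1,-1]*1000
m=(d>0)&(abs(L[...,1])<30)&(abs(L[...,0])<100)&(L[...,2]>-100)&(L[...,2]<-35)
q=L[m]; print(len(q))
if len(q):
  print(np.percentile(q,[0,2,50,98,100],axis=0).round(1))
  for x0 in range(-90,50,10):
    t=q[(q[:,0]>=x0)&(q[:,0]<x0+10)]
    if len(t): print(x0,len(t),t[:,2].min().round(1),t[:,2].max().round(1))
c=np.array(proj(tcp-[0,0,.04],'side')).astype(int); print(c)
save(cv2.resize(a[c[1]-50:c[1]+50,c[0]-75:c[0]+75],(750,500),interpolation=2),'side2')
E
python3 g2.py
```

```text
heel plane [-2.48000e-02  2.90000e-03 -5.90884e+01] 1376 z at heel x=30 -59.83373161752533 xrange [16.04189656 16.17087067 36.87681448 37.08699184]
tilt deg -1.4231271044440645
299
[[-74.  -21.9 -77.5]
 [-72.3 -19.9 -75.8]
 [-11.4 -13.4 -59.6]
 [ 33.8  11.1 -38.4]
 [ 37.3  15.6 -35.9]]
-80 11 -70.8 -58.0
-70 22 -72.2 -56.4
-60 23 -71.7 -57.0
-50 19 -71.3 -55.9
-40 24 -74.9 -57.0
-30 29 -76.8 -55.3
-20 27 -76.6 -53.4
-10 41 -77.5 -36.3
0 40 -75.3 -35.9
10 26 -70.4 -38.9
20 21 -71.9 -57.1
30 16 -70.4 -58.0
[271 144]
```

>>> drive_tool --pt "0.1 -0.9 0.08 0 0 -0.06" --pt "0.1 -0.9 0.08 0 0 -0.06" --pt "0.1 -0.9 0.08 0 0 -0.06" --pt "0.1 -0.9 0.08 0 0 -0.06"

```text
t: 4.9
eef_pos: [0.4711, 0.1415, 0.2426]
ee_rot: [3.14, 0.002, 0.06]
force: [0.3, -0.4, -2.6]
width: 0.0114
```

>>> drive_tool --pt "0.1 -0.9 0.08 0 0 -0.06" --pt "0.1 -0.9 0.08 0 0 -0.06" --pt "0.1 -0.9 0.08 0 0 -0.06" --pt "0.1 -0.88 0.08 0 0 -0.05"

```text
t: 5.4
eef_pos: [0.4871, -0.0015, 0.2554]
ee_rot: [3.141, 0.002, 0.036]
force: [0.7, 0.6, -1.7]
width: 0.0116
```

```bash
cat > f.py <<'E'
from h import *
s=arm.get_state();print(s['t'],np.round(s['eef_pos'],4),np.round(s['ee_rot'],3),np.round(s['q'],2))
k=cal('wrist'); a,d=arm.grab_frame('wrist'); save(a,'wrist3'); P=cloud(d,'wrist',k); np.savez('f3.npz',a=a,P=P,d=d)
m=(d>0)&(P[...,2]>.068)&(P[...,2]<.080)&(abs(P[...,1])<.05)&(P[...,0]>.42)&(P[...,0]<.66)
q=P[m]*1000; r=cv2.minAreaRect(q[:,:2].astype(np.float32)); print('plate',len(q),r,np.median(q[:,2]))
m=(d>0)&(P[...,2]>.104)&(P[...,2]<.116)&(abs(P[...,1])<.03)&(P[...,0]>.6)&(P[...,0]<.65)
q=P[m]*1000;print('knob',len(q),cv2.minEnclosingCircle(q[:,:2].astype(np.float32)) if len(q) else 0)
lm(['fixture','window_center','bolt_knob','seat_center','rods_mid'],'wrist',n=1)
E
python3 f.py
```

```text
5.4 [ 0.4871 -0.0015  0.2554] [3.141e+00 2.000e-03 3.600e-02] [ 0.4   0.03 -0.34 -0.   -1.21  1.21]
plate 5027 ((540.560546875, -1.01580810546875), (199.93380737304688, 60.19777297973633), 2.138180732727051) 73.76554120422612
knob 558 ((622.166748046875, 1.8780735731124878), 11.101212501525879)
wrist fixture 0.56 [ 0.5457 -0.0064  0.0043] [324. 115.]
wrist window_center 0.76 [ 0.547  -0.0062  0.0732] [325. 117.]
wrist bolt_knob 0.86 [ 0.6196 -0.0011  0.0975] [323.  32.]
wrist rods_mid 0.85 [ 0.5266 -0.0036  0.0178] [321. 132.]
```

View pics/wrist3.png

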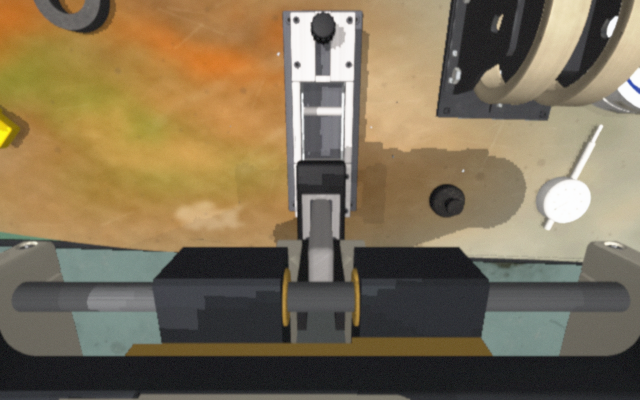

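```bash
sed -i 's/^TIP=21/TIP=28.5/; s/rect(8,32,TIP,70),rect(20-39,20+39/rect(6,31,TIP,90),rect(18-39,18+39/; s/<=44 and/<=38 and/' plan.py
cat >> plan.py <<'E'
    path=[];n=end
    while True:
        path.append(n)
        if n==goal:break
        n=par[n]
    import json;json.dump(path,open('path.json','w'))
E
cat > wp.py <<'E'
import numpy as np,sys
O=np.array([540.8,-1.2,0]);Y=np.radians(2.12);off=np.array([18.2,28.5]);gam=-1.2
def tcp(cx,cz,th):
    T=np.radians(th-gam);c,s=np.cos(T),np.sin(T)
    X=cx+off[0]*c-off[1]*s;Z=cz+off[0]*s+off[1]*c
    return np.array([O[0]+X*np.cos(Y),O[1]+X*np.sin(Y),Z]),th-gam
def inv(p,T):
    p=np.array(p);X=(p-O)[:2]@[np.cos(Y),np.sin(Y)];lat=(p-O)[:2]@[-np.sin(Y),np.cos(Y)]
    t=np.radians(T);c,s=np.cos(t),np.sin(t)
    return (X-off[0]*c+off[1]*s).round(1),lat.round(1),(p[2]-off[0]*s-off[1]*c).round(1),round(T+gam,2)
E
python3 plan.py | awk 'NR%3==1'; python3 -c "
import sys;sys.argv=['x']
from wp import *
import json
for n in json.load(open('path.json'))[::3]+[[-24,68,0]]: p,T=tcp(*n);print(n,p.round(1),round(T,1))
print(inv([487.1,-1.5,255.4],0))"
```

```text
(-8, 150, 38) 16.0
(-8, 144, 38) 12.3
(-8, 138, 38) 8.6
(-8, 132, 38) 6.3
(-8, 126, 38) 6.3
(-8, 120, 38) 6.3
(-12, 114, 38) 6.3
(-18, 108, 38) 7.3
(-24, 102, 36) 7.1
(-30, 96, 32) 5.8
(-36, 90, 26) 5.9
(-36, 86, 20) 8.0
(-36, 80, 14) 6.8
(-30, 80, 8) 8.5
(-24, 76, 2) 5.9
(-24, 70, 0) 2.0
[-8, 150, 38] [528.9  -1.6 183.6] 39.2
[-8, 144, 38] [528.9  -1.6 177.6] 39.2
[-8, 138, 38] [528.9  -1.6 171.6] 39.2
[-8, 132, 38] [528.9  -1.6 165.6] 39.2
[-8, 126, 38] [528.9  -1.6 159.6] 39.2
[-8, 120, 38] [528.9  -1.6 153.6] 39.2
[-12, 114, 38] [524.9  -1.8 147.6] 39.2
[-18, 108, 38] [518.9  -2.  141.6] 39.2
[-24, 102, 36] [514.1  -2.2 135.7] 37.2
[-30, 96, 32] [510.4  -2.3 129.8] 33.2
[-36, 90, 26] [508.   -2.4 123.7] 27.2
[-36, 86, 20] [511.5  -2.3 119.2] 21.2
[-36, 80, 14] [514.9  -2.2 112.3] 15.2
[-30, 80, 8] [524.2  -1.8 111. ] 9.2
[-24, 76, 2] [533.4  -1.5 105.5] 3.2
[-24, 70, 0] [534.4  -1.4  98.9] 1.2
[-24, 68, 0] [534.4  -1.4  96.9] 1.2
(np.float64(-71.9), np.float64(1.7), np.float64(226.9), -1.2)
```

>>> drive_tool --pt "0.15 0 -0.2 0.035 -0.93 0" --pt "0.15 0 -0.2 0.035 -0.93 0" --pt "0.15 0 -0.2 0.035 -0.93 0" --pt "0.15 0 -0.2 0.035 -0.93 0"

```text
t: 6.2
eef_pos: [0.5118, 0.0012, 0.2243]
ee_rot: [-3.14, -0.393, 0.038]
force: [1.0, -1.2, -2.1]
width: 0.0119
```

>>> drive_tool --pt "0.15 0 -0.2 0.035 -0.93 0" --pt "0.15 0 -0.2 0.035 -0.93 0" --pt "0.15 0 -0.2 0.035 -0.93 0" --pt "0 0 0 0 0 0"

```text
t: 6.7
eef_pos: [0.5447, -0.0115, 0.2372]
ee_rot: [-3.115, -0.623, 0.036]
force: [0.3, -1.2, -3.0]
width: 0.0113
```

```bash
cat > st.py <<'E'
import sys
from h import *
from wp import inv
s=arm.get_state();Rt=R.from_euler('xyz',s['ee_rot']).as_matrix(); z=Rt[:,2]
T=np.degrees(np.arctan2(z[0]*np.cos(.037)+z[1]*np.sin(.037),-z[2]));lat=np.degrees(np.arcsin(-z[0]*np.sin(.037)+z[1]*np.cos(.037)))
yy=Rt[:,1]*-1
print(round(s['t'],2),(1000*np.array(s['eef_pos'])).round(1),'T',T.round(2),'latlean',lat.round(2),'jawyaw',np.degrees(np.arctan2(-yy[0],yy[1])).round(2),'q',np.round(s['q'],2),'F',np.round(s['force'],1),'w',round(s['width'],4))
print('guide in fixture',inv(1000*np.array(s['eef_pos']),T))
if len(sys.argv)>1:
    k=cal('side'); a,d=arm.grab_frame('side'); c=np.array(proj(np.array(s['eef_pos'])-[0,0,.04],'side')).astype(int); print(c)
    save(cv2.resize(a[c[1]-50:c[1]+50,c[0]-75:c[0]+75],(750,500),interpolation=2),sys.argv[1])
    P=cloud(d,'side',k)*1000; np.savez('side_'+sys.argv[1],P=P,a=a,d=d,tcp=s['eef_pos'],T=T)
E
python3 st.py tilt1
```

```text
6.7 [544.7 -11.5 237.2] T 35.69 latlean 1.53 jawyaw 2.98 q [ 0.34 -0.2  -1.02  0.79 -0.21  0.55] F [ 0.3 -1.2 -3. ] w 0.0113
guide in fixture (np.float64(5.4), np.float64(-10.4), np.float64(203.4), np.float64(34.49))
[319 170]
```

View pics/tilt1.png

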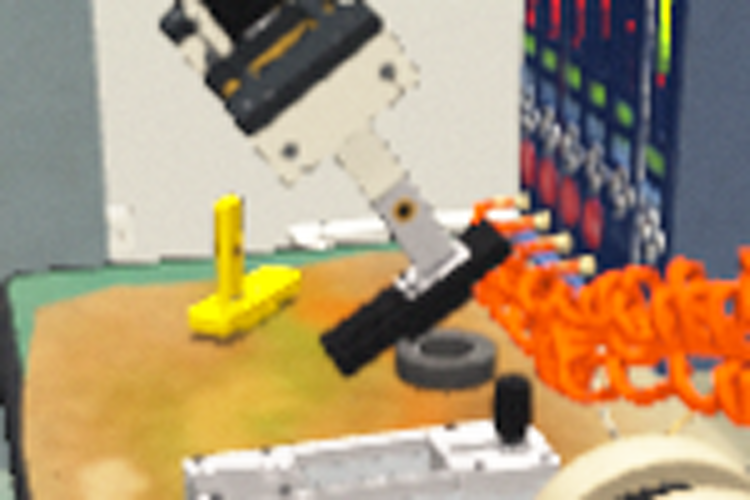

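```bash
cat > kin.py <<'E'
import numpy as np
from scipy.optimize import least_squares,fsolve
D=[([1.405,.359,.012],(.296,.607,.227),(0,0,-1)),([.924,.165,-.348],(.4564,.2857,.1867),(0,0,-1)),([.93,.13,-.28],(.4559,.2869,.2336),(0,0,-1)),([.40,.03,-.34],(.4871,-.0015,.2554),(0,0,-1)),
([.34,-.20,-1.02],(.5447,-.0115,.2372),None)]
e=np.array([-3.115,-.623,.036]);from scipy.spatial.transform import Rotation as R
zt=R.from_euler('xyz',e).as_matrix()[:,2]; D[-1]=(D[-1][0],D[-1][1],zt)
def fk(q,p):
    a,L1,L2,L3,d,h,b=p; f=q[1]-q[2]
    rho=a+L1*np.sin(q[1])+L2*np.cos(f)+L3*np.sin(f); z=d+L1*np.cos(q[1])-L2*np.sin(f)+L3*np.cos(f)
    c,s=np.cos(q[0]),np.sin(q[0]); return np.array([rho*c+b*s,rho*s-b*c,z])
def res(p): return np.concatenate([fk(q,p)+p[5]*np.array(z)-x for q,x,z in D])
r=least_squares(lambda p:np.r_[res(p),1e-3*(p-[0.1,.45,.45,0,.45,.25,.19])],[.1,.45,.45,0,.45,.25,.19]);p=r.x
if __name__=='__main__':
    print(p.round(3),np.abs(res(p)).max().round(4))
    import json,wp
    wp.gam=0
    for rel in(-16,-20,-24,-28):
        out=[]
        for n in json.load(open('path.json'))[::4]+[[-24,68,0]]:
            # tcp for relative tool tilt rel, grasp at guide (20,41), tip 19 further
            th=np.radians(n[2]);T=np.radians(n[2]+rel)
            X=n[0]+20*np.cos(th)-41*np.sin(th);Z=n[1]+20*np.sin(th)+41*np.cos(th)
            x=np.array([.5408+X/1000,-.0012,Z/1000]); zt=np.array([np.sin(T),0,-np.cos(T)])
            wc=x+zt*.0188-p[5]*zt
            q=fsolve(lambda q:fk(q,p)-wc,[.4,.05,-.4]); out.append((n[1],n[2],np.round(q[1:3],2).tolist(),round(-(np.pi/2-T-(q[1]-q[2])),2)))
        print(rel,out)
E
python3 kin.py
```

```text
[0.259 0.558 0.17  0.046 0.067 0.36  0.182] 0.0432
-16 [(150, 38, [-0.08, -1.03], np.float64(-0.23)), (142, 38, [-0.06, -1.09], np.float64(-0.16)), (134, 38, [-0.05, -1.14], np.float64(-0.1)), (126, 38, [-0.03, -1.19], np.float64(-0.02)), (118, 38, [-0.01, -1.25], np.float64(0.06)), (110, 38, [-0.0, -1.33], np.float64(0.14)), (102, 36, [0.02, -1.35], np.float64(0.15)), (94, 30, [0.07, -1.26], np.float64(-0.01)), (88, 22, [0.14, -1.11], np.float64(-0.22)), (80, 14, [0.24, -0.98], np.float64(-0.39)), (78, 6, [0.34, -0.8], np.float64(-0.6)), (72, 0, [0.43, -0.7], np.float64(-0.72)), (68, 0, [0.43, -0.72], np.float64(-0.7))]
-20 [(150, 38, [-0.04, -0.95], np.float64(-0.35)), (142, 38, [-0.03, -1.0], np.float64(-0.29)), (134, 38, [-0.02, -1.05], np.float64(-0.23)), (126, 38, [-0.0, -1.1], np.float64(-0.16)), (118, 38, [0.01, -1.15], np.float64(-0.09)), (110, 38, [0.02, -1.22], np.float64(-0.02)), (102, 36, [0.04, -1.24], np.float64(-0.01)), (94, 30, [0.09, -1.16], np.float64(-0.14)), (88, 22, [0.18, -1.02], np.float64(-0.33)), (80, 14, [0.28, -0.9], np.float64(-0.49)), (78, 6, [0.38, -0.7
[... 566 characters left out ...]
 6, [0.42, -0.67], np.float64(-0.79)), (72, 0, [0.51, -0.58], np.float64(-0.9)), (68, 0, [0.52, -0.6], np.float64(-0.88))]
-28 [(150, 38, [0.03, -0.79], np.float64(-0.57)), (142, 38, [0.04, -0.84], np.float64(-0.51)), (134, 38, [0.05, -0.88], np.float64(-0.46)), (126, 38, [0.07, -0.93], np.float64(-0.4)), (118, 38, [0.08, -0.97], np.float64(-0.34)), (110, 38, [0.08, -1.04], np.float64(-0.28)), (102, 36, [0.1, -1.06], np.float64(-0.27)), (94, 30, [0.16, -1.0], np.float64(-0.38)), (88, 22, [0.25, -0.88], np.float64(-0.54)), (80, 14, [0.36, -0.77], np.float64(-0.68)), (78, 6, [0.47, -0.61], np.float64(-0.87)), (72, 0, [0.55, -0.52], np.float64(-0.98)), (68, 0, [0.56, -0.54], np.float64(-0.96))]
```

```bash
cat >> kin.py <<'E'
    D2=D[:4]
    for h in(.25,.3,.35):
        f=lambda p:np.concatenate([fk(q,np.r_[p[:5],h,p[5]])+h*np.array(z)-x for q,x,z in D2])
        r=least_squares(lambda p:np.r_[f(p),1e-4*(p[:5]-[0.1,.45,.45,0,.45]),0],[.1,.45,.45,0,.45,.19]);print(h,r.x.round(3),np.abs(f(r.x)).max().round(4))
        pp=np.r_[r.x[:5],h,r.x[5]];print('E pred',fk(D[4][0],pp)+h*np.array(D[4][2]),D[4][1])
E
python3 kin.py | tail -6; python3 -c "
from station import arm;s=arm.get_state();print(s['t'],s['q'],s['qd'],s['joint_efforts'],s['eef_pos']);print([x for x in dir(arm) if x[0]!='_'])"
```

```text
0.25 [-0.008  0.61   0.465  0.011  0.054  0.192] 0.0015
E pred [ 0.39505922 -0.10369871  0.11605489] (0.5447, -0.0115, 0.2372)
0.3 [-0.008  0.61   0.465  0.011  0.104  0.192] 0.0015
E pred [ 0.42415588 -0.10132044  0.12546266] (0.5447, -0.0115, 0.2372)
0.35 [-0.008  0.61   0.465  0.011  0.154  0.192] 0.0015
E pred [ 0.45325253 -0.09894216  0.13487043] (0.5447, -0.0115, 0.2372)
6.75 [ 0.33708129 -0.20066418 -1.01705794  0.78824447 -0.20889744  0.54742384] [ 0.01733514  0.00623867 -0.00799212 -0.01188537 -0.01138099 -0.00125613] [-3.61431297e-01 -1.24618229e+01  2.95341074e+01  4.61453319e+00
  1.83963697e+00  2.75659273e-03] [ 0.54411872 -0.01152003  0.23631802]
['Unreachable', 'cut_out', 'get_calibration', 'get_state', 'grab_frame', 'job_done', 'landmark_of', 'pinch_z', 'search_frame']
```

```bash
cat > kin2.py <<'E'
import numpy as np
from scipy.optimize import least_squares
from scipy.spatial.transform import Rotation as R
Q=[([1.405,.359,.012,0,-1.224,-.288],(.296,.607,.227),[np.pi,0,-.4538]),([.924,.165,-.348,0,-1.057,.74],(.4564,.2857,.1867),[np.pi,0,.0927]),([.93,.13,-.28,0,-1.16,.73],(.4559,.2869,.2336),[np.pi,0,.085]),([.40,.03,-.34,0,-1.21,1.21],(.4871,-.0015,.2554),[np.pi,.002,.036]),
([.3371,-.2007,-1.0171,.7882,-.2089,.5474],(.5441,-.0115,.2363),[-3.115,-.623,.036])]
Rx=lambda a:R.from_euler('x',a);Ry=lambda a:R.from_euler('y',a);Rz=lambda a:R.from_euler('z',a)
def fk(q,p,s4=1,s6=1):
    a,L1,L2,L3,d,h,b,c6=p
    A=Rz(q[0]);f=q[1]-q[2];F=A*Ry(f);W=F*Rx(s4*q[3]);T=W*Ry(-q[4])
    x=A.apply([a+L1*np.sin(q[1]),0,d+L1*np.cos(q[1])])+F.apply([L2,0,L3])+W.apply([0,-b,0])+T.apply([h,0,0])
    # tool: z=T x; 
    return x,T*R.from_matrix([[0,0,1],[0,1,0],[-1,0,0]])*Rz(s6*q[5]+c6)
lo=np.array([-3.07,-1.43,-1.02,-3.03,-3.05,-3.03]);hi=np.array([3.07,2.12,1.25,1.67,0,3.03])
def fit(s4,s6,c0):
    def f(p):
        o=[]
        for q,x,e in Q:
            X,T=fk(q,p,s4,s6);o+=[X-x,.3*(T.inv()*R.from_euler('xyz',e)).as_rotvec()]
        return np.concatenate(o+[1e-4*(p-[0,.6,.46,0,.2,.25,.19,0])])
    return least_squares(f,[0,.6,.46,0,.2,.25,.19,c0])
S=min([(fit(a,b,c).cost,a,b,tuple(fit(a,b,c).x)) for a in(1,-1) for b in(1,-1) for c in(0,1.57,3.14,-1.57)])
p=S[3];s4,s6=S[1],S[2]
def ik(x,Rt,q0):
    g=lambda q:np.r_[fk(q,p,s4,s6)[0]-x,.3*(fk(q,p,s4,s6)[1].inv()*Rt).as_rotvec()]
    r=least_squares(g,np.clip(q0,lo+.01,hi-.01),bounds=(lo,hi));return r.x,np.abs(r.fun).max()
if __name__=='__main__':
    print(S)
    import json
    Y=np.radians(2.12);path=json.load(open('path.json'))[::5]+[[-24,68,0]]
    for rel in(0,-15,-25,-35,-45):
        q=np.array([.4,.2,-.4,0,-1.2,1.2]);print('rel',rel)
        for n in path[::-1]:
            th=np.radians(n[2]);X=n[0]+20*np.cos(th)-41*np.sin(th);Z=n[1]+20*np.sin(th)+41*np.cos(th)
            Rt=Rz(Y)*Ry(-np.radians(n[2]+rel))*Rx(np.pi)
            x=np.array([.5408+X/1000*np.cos(Y),-.0012+X/1000*np.sin(Y),Z/1000])+Rt.apply([0,0,.0188])
            q,e=ik(x,Rt,q);print(n,q.round(2),round(e,4))
E
python3 kin2.py
```

```text
(np.float64(6.925980731844901e-06), -1, -1, (np.float64(-0.0024617057131087034), np.float64(0.5993828662721744), np.float64(0.46754894128773816), np.float64(-0.0015177776284216024), np.float64(0.20491824767808417), np.float64(0.3783346473663957), np.float64(0.19216208098167287), np.float64(-1.569195852039532)))
rel 0
[-24, 68, 0] [ 0.36  0.27 -0.47 -0.   -0.84  1.25] 0.0
[-24, 70, 0] [ 0.36  0.26 -0.47  0.   -0.84  1.25] 0.0
[-28, 78, 6] [ 0.4   0.18 -0.58  0.06 -0.71  1.17] 0.0
[-36, 82, 16] [ 0.45  0.06 -0.82  0.26 -0.44  0.94] 0.0
[-36, 90, 26] [ 0.4  -0.02 -1.02  0.61 -0.21  0.64] 0.0119
[-26, 100, 34] [ 0.35 -0.06 -1.02  0.56 -0.14  0.75] 0.0311
[-16, 110, 38] [ 0.32 -0.07 -1.02  0.52 -0.08  0.82] 0.0353
[-8, 120, 38] [ 0.32 -0.08 -1.02  0.61 -0.1   0.73] 0.0353
[-8, 130, 38] [ 0.32 -0.1  -1.02  0.65 -0.12  0.69] 0.034
[-8, 140, 38] [ 0.33 -0.11 -1.02  0.68 -0.14  0.66] 0.032
[-8, 150, 38] [ 0.34 -0.13 -1.02  0.7  -0.16  0.63] 0.0297
rel -15
[-24, 68, 0] [ 0.31  0.41 -0.24 -0.08 -1.17  1.34] 0.0
[-24, 70, 0] [ 0.31  0.41 -0.24 -0.08 -1.17  1.34] 0.0
[-28, 78, 6] [ 0.34  0.33 -0.
[... 1644 characters left out ...]
0.02 -0.94  1.21] 0.0
[-8, 150, 38] [ 0.39  0.12 -0.44  0.02 -0.96  1.21] 0.0
rel -45
[-24, 68, 0] [ 0.25  0.73  0.14 -0.15 -1.75  1.39] 0.0
[-24, 70, 0] [ 0.25  0.73  0.14 -0.15 -1.75  1.39] 0.0
[-28, 78, 6] [ 0.26  0.64  0.05 -0.14 -1.65  1.38] 0.0
[-36, 82, 16] [ 0.29  0.51 -0.1  -0.12 -1.46  1.37] 0.0
[-36, 90, 26] [ 0.32  0.38 -0.23 -0.09 -1.28  1.34] 0.0
[-26, 100, 34] [ 0.34  0.29 -0.32 -0.06 -1.14  1.3 ] 0.0
[-16, 110, 38] [ 0.35  0.25 -0.35 -0.04 -1.08  1.28] 0.0
[-8, 120, 38] [ 0.34  0.25 -0.33 -0.04 -1.11  1.28] 0.0
[-8, 130, 38] [ 0.34  0.24 -0.31 -0.04 -1.13  1.28] 0.0
[-8, 140, 38] [ 0.34  0.23 -0.3  -0.04 -1.15  1.28] 0.0
[-8, 150, 38] [ 0.34  0.22 -0.29 -0.04 -1.17  1.28] 0.0
```

>>> drive_tool --pt "-0.27 0.71 0 -0.04 0.95 0" --pt "-0.27 0.71 0 -0.04 0.95 0" --pt "-0.27 0.71 -0.2 -0.04 0.95 0" --pt "-0.27 0.71 -0.3 -0.04 0.95 0" --pt "-0.27 0.71 -0.4 -0.04 0.95 0"

```text
t: 7.38
eef_pos: [0.491, 0.1306, 0.2012]
ee_rot: [-3.119, -0.128, 0.039]
force: [0.4, -0.4, -1.5]
width: 0.0117
```

>>> drive_tool --pt "-0.27 0.71 -0.4 -0.04 0.95 0" --pt "0 0 0 0 0 0"

```text
t: 7.62
eef_pos: [0.4809, 0.1589, 0.1834]
ee_rot: [-3.121, -0.028, 0.04]
force: [-0.1, 0.2, -2.3]
width: 0.0117
```

```bash
python3 st.py; python3 g2.py
```

```text
7.62 [480.9 158.9 183.4] T 1.59 latlean 1.17 jawyaw 2.3 q [ 0.71  0.09 -0.44  0.   -1.    0.9 ] F [-0.1  0.2 -2.3] w 0.0117
guide in fixture (np.float64(-71.3), np.float64(162.2), np.float64(154.4), np.float64(0.39))
heel plane [-8.74000e-02  5.00000e-03 -5.90244e+01] 1097 z at heel x=30 -61.64738627867795 xrange [16.00411629 16.11282657 32.62977661 33.01214663]
tilt deg -4.996869721815055
359
[[-77.1 -21.  -74.7]
 [-75.6 -19.4 -73.4]
 [-17.8 -13.7 -56.9]
 [ 31.3  12.1 -38.3]
 [ 34.3  15.3 -35.4]]
-80 24 -66.4 -51.2
-70 29 -68.1 -50.2
-60 28 -65.7 -50.8
-50 26 -67.9 -51.9
-40 32 -72.0 -51.8
-30 35 -74.3 -53.1
-20 37 -74.7 -36.1
-10 41 -74.6 -37.7
0 43 -74.7 -35.4
10 27 -69.5 -36.5
20 27 -71.4 -56.0
30 10 -70.8 -56.7
[285 171]
```

>>> drive_tool --pt "0 0 -0.5 -0.17 -0.57 -0.03" --pt "0 0 -0.8 0 0 0" --pt "0 0 -0.7 0 0 0" --pt "0 0 -0.4 0 0 0" --pt "0 0 0 0 0 0"

```text
t: 8.35
eef_pos: [0.4807, 0.1554, 0.0893]
ee_rot: [-3.141, -0.091, 0.035]
force: [0.4, -0.1, -1.4]
width: 0.0118
```

>>> drive_tool --pt "0 0 -0.05 0 0 0" --pt "0 0 -0.05 0 0 0" --pt "0 0 0 0 0 0"

```text
t: 8.72
eef_pos: [0.482, 0.1565, 0.0862]
ee_rot: [-3.139, -0.093, 0.035]
force: [-0.1, -0.1, -2.3]
width: 0.0115
```

```bash
python3 st.py; python3 g2.py | head -2
```

```text
8.72 [482.  156.5  86.2] T 5.35 latlean 0.15 jawyaw 2.02 q [ 0.75  0.18 -0.65  0.09 -0.67  0.79] F [-0.1 -0.1 -2.3] w 0.0115
guide in fixture (np.float64(-68.3), np.float64(159.8), np.float64(56.2), np.float64(4.15))
heel plane [-7.81000e-02  2.00000e-04 -5.91855e+01] 1086 z at heel x=30 -61.527281851511454 xrange [16.00008036 16.11916083 32.47207831 32.93077782]
tilt deg -4.463479915912912
```

>>> drive_tool --pt "0 0 -0.05 0 0 0" --pt "0 0 -0.05 0 0 0" --pt "0 0 -0.04 0 0 0" --pt "0 0 0 0 0 0"

```text
t: 9.32
eef_pos: [0.4825, 0.1566, 0.0808]
ee_rot: [-3.139, -0.094, 0.036]
force: [-1.7, -0.7, 6.0]
width: 0.012
```

>>> drive_tool --pt "0 0 -0.04 0 0 0" --pt "0 0 0 0 0 0"

```text
t: 9.57
eef_pos: [0.4836, 0.157, 0.0803]
ee_rot: [-3.139, -0.096, 0.036]
force: [0.8, -3.6, 11.8]
width: 0.0118
```

>>> drive_tool --pt "0 0 0.03 0 0 0" --pt "0 0 0 0 0 0" --pt "0 0 0 0 0 0" --pt "0 0 0.3 -0.02 0.5 0" --pt "0 0 0.7 -0.02 0.5 0" --claw 0.6

```text
t: 10.2
eef_pos: [0.4807, 0.1561, 0.1192]
ee_rot: [-3.141, 0.017, 0.036]
force: [0.5, -0.6, 0.2]
width: 0.0515
```

>>> drive_tool --pt "0 0 0.7 0 0 0" --pt "0 0 0.7 0 0 0" --pt "0 0 0 0 0 0"

```text
t: 10.58
eef_pos: [0.483, 0.1572, 0.1777]
ee_rot: [-3.138, 0.009, 0.035]
force: [-0.4, -0.0, 0.1]
width: 0.0525
```

```bash
sed -i 's/(.437,.286),.08/(.47,.157),.1/; s/(.456,.285),.03/(.48,.157),.035/; s/wrist1/wrist4/; /^lm/d' c.py; python3 c.py; python3 st.py
```

```text
10.575 [0.48304719 0.15715201 0.1777322 ] [-3.13778603  0.00882611  0.03533047] [ 0.695  0.128 -0.412 -0.01  -1.036  0.916] 0.05252422041357437
[0.5632 0.1597 0.3349] [-0.302 -0.006 -0.953]
shoe 2904 [465.7 156.4] [111.1  34.1] 2.08 medz 0.0201
stem 498 [485.8 157.3] [23.5 11.4] 2.15 medz 0.0992
10.62 [482.2 156.7 176.3] T -0.63 latlean 0.17 jawyaw 2.01 q [ 0.69  0.13 -0.41 -0.01 -1.04  0.92] F [ 0.4  0.2 -0. ] w 0.0525
guide in fixture (np.float64(-71.3), np.float64(160.0), np.float64(148.0), np.float64(-1.83))
```

>>> drive_tool --pt "0.15 0.01 -0.16 -0.03 0.81 0" --pt "0.15 0.01 -0.16 -0.03 0.81 0" --pt "0.15 0.01 -0.16 -0.03 0.81 0" --pt "0.15 0 -0.16 -0.03 0.81 0" --pt "0.14 0 -0.18 -0.03 0.81 0"

```text
t: 11.25
eef_pos: [0.5112, 0.1575, 0.1415]
ee_rot: [-3.141, 0.441, 0.035]
force: [0.5, -0.8, 0.0]
width: 0.0526
```

>>> drive_tool --pt "0 0 0 0 0 0"

```text
t: 11.38
eef_pos: [0.5112, 0.157, 0.1393]
ee_rot: [3.14, 0.443, 0.032]
force: [-0.6, 0.4, -0.1]
width: 0.0525
```

```bash
python3 st.py
```

```text
11.38 [511.2 157.  139.3] T -25.37 latlean 0.02 jawyaw 1.89 q [ 0.51  0.48 -0.02 -0.2  -1.48  1.15] F [-0.6  0.4 -0.1] w 0.0525
guide in fixture (np.float64(-52.3), np.float64(159.2), np.float64(121.4), np.float64(-26.57))
```

>>> drive_tool --pt "-0.21 0 -0.43 0 0 0" --pt "-0.21 0 -0.43 0 0 0" --pt "-0.21 0 -0.43 0 0 0" --pt "-0.2 0 -0.41 0 0 0" --pt "0 0 0 0 0 0"

```text
t: 12.0
eef_pos: [0.4767, 0.1572, 0.0742]
ee_rot: [3.141, 0.439, 0.035]
force: [0.8, -0.0, 0.1]
width: 0.0528
```

>>> drive_tool --pt "0 0 0 0 0 0" --pt "0 0 0 0 0 0" --pt "0 0 0 0 0 0" --pt "0 0 0 0 0 0" --pt "0 0 0 0 0 0" --claw 0 --newtons 60

```text
t: 12.62
eef_pos: [0.4784, 0.1576, 0.075]
ee_rot: [-3.141, 0.436, 0.035]
force: [1.6, 0.1, 0.4]
width: 0.0113
```

>>> drive_tool --pt "0 0 0 0 0 0" --pt "0 0 0 0 0 0"

```text
t: 12.88
eef_pos: [0.4784, 0.1576, 0.075]
ee_rot: [-3.141, 0.437, 0.035]
force: [-0.0, 0.1, -0.6]
width: 0.0113
```

```bash
python3 st.py
```

```text
12.88 [478.4 157.6  75. ] T -25.01 latlean 0.1 jawyaw 1.98 q [ 0.54  0.49 -0.15 -0.21 -1.32  1.16] F [-0.   0.1 -0.6] w 0.0113
guide in fixture (np.float64(-85.0), np.float64(161.0), np.float64(56.8), np.float64(-26.21))
```

```bash
python3 - <<'E'
s=open('plan.py').read()
import re
i=s.index('T=np.vstack');j=s.index('\n',i)
s=s[:i]+"T0=np.vstack([rect(-13,13,0,70),rect(-39,39,66,140)]);_c,_s=np.cos(np.radians(-25)),np.sin(np.radians(-25))\nT=np.c_[12.6+T0[:,0]*_c-T0[:,1]*_s,25+T0[:,0]*_s+T0[:,1]*_c]"+s[j:]
open('plan.py','w').write(s)
E
sed -i 's/off=.*/off=np.array([12.6,25.0]);gam=25.0/; s/T=np.radians(th-gam)/T=np.radians(th)/; s/t=np.radians(T);c/t=np.radians(T+gam);c/' wp.py
python3 plan.py >o.txt; python3 -c "
from wp import *
from plan import clr
import json
pl=json.load(open('path.json'))
for n in pl[::2]+[[-24,68,0]]: p,T=tcp(*n);print(n,round(clr(*n),1),p.round(1),round(T,1))
print(inv([478.4,157.6,75],-25))"
```

```text
[-8, 150, 38] 16.0 [527.3  -1.7 177.5] 13.0
[-8, 146, 38] 13.5 [527.3  -1.7 173.5] 13.0
[-8, 142, 38] 11.1 [527.3  -1.7 169.5] 13.0
[-8, 138, 38] 8.6 [527.3  -1.7 165.5] 13.0
[-8, 134, 38] 6.6 [527.3  -1.7 161.5] 13.0
[-8, 130, 38] 6.3 [527.3  -1.7 157.5] 13.0
[-8, 126, 38] 6.3 [527.3  -1.7 153.5] 13.0
[-8, 122, 38] 6.3 [527.3  -1.7 149.5] 13.0
[-8, 118, 38] 6.7 [527.3  -1.7 145.5] 13.0
[-12, 114, 38] 6.3 [523.3  -1.8 141.5] 13.0
[-16, 110, 38] 7.0 [519.4  -2.  137.5] 13.0
[-20, 106, 36] 6.2 [516.3  -2.1 133.6] 11.0
[-24, 102, 36] 7.1 [512.3  -2.3 129.6] 11.0
[-28, 98, 34] 6.4 [509.3  -2.4 125.8] 9.0
[-32, 94, 30] 6.4 [507.2  -2.4 122. ] 5.0
[-36, 90, 26] 5.9 [505.2  -2.5 118. ] 1.0
[-36, 88, 22] 7.2 [507.1  -2.4 115.9] -3.0
[-36, 84, 18] 8.4 [509.1  -2.4 111.7] -7.0
[-36, 80, 14] 6.8 [511.   -2.3 107.3] -11.0
[-32, 80, 10] 7.9 [516.9  -2.1 106.8] -15.0
[-28, 78, 6] 7.4 [522.7  -1.9 104.2] -19.0
[-24, 76, 2] 5.9 [528.5  -1.7 101.4] -23.0
[-24, 72, 0] 3.9 [529.4  -1.6  97. ] -25.0
[-24, 68, 0] 0.0 [529.4  -1.6  93. ] -25.0
(np.float64(-69.1), np.float64(161.0), np.float64(50.0), 0.0)
```

>>> drive_tool --pt "0 0 0.2 0 0 0" --pt "0 -0.1 0.5 0 0 0" --pt "0 -0.3 0.7 0 0 0" --pt "0 -0.4 0.7 0 0 0" --pt "0.1 -0.4 0.4 0 0 0"

```text
t: 13.5
eef_pos: [0.483, 0.1091, 0.1777]
ee_rot: [-3.139, 0.433, 0.036]
force: [0.3, 1.0, -2.3]
width: 0.0115
```

```bash
python3 st.py
```

```text
13.5 [483.  109.1 177.7] T -24.83 latlean 0.15 jawyaw 2.0 q [ 0.47  0.38 -0.08 -0.18 -1.51  1.18] F [ 0.3  1.  -2.3] w 0.0115
guide in fixture (np.float64(-66.2), np.float64(112.3), np.float64(152.6), np.float64(0.17))
```

>>> drive_tool --pt "0.07 -0.35 0.2 0.02 -0.4 0" --pt "0.14 -0.35 0.2 0.03 -0.8 0" --pt "0.14 -0.35 0.15 0.03 -0.8 0" --pt "0.14 -0.35 0 0.03 -0.8 0" --pt "0.14 -0.35 0 0.03 -0.8 0"

```text
t: 14.12
eef_pos: [0.5072, 0.0386, 0.197]
ee_rot: [-3.139, 0.056, 0.035]
force: [-0.4, -0.2, -2.8]
width: 0.012
```

>>> drive_tool --pt "0.14 -0.35 0 0.03 -0.8 0" --pt "0.14 -0.35 0 0.03 -0.8 0" --pt "0.14 -0.22 0 0.03 -0.7 0" --pt "0.05 -0.08 0 0.01 -0.4 0" --pt "0 0 0 0 0 0"

```text
t: 14.75
eef_pos: [0.5247, -0.0013, 0.1967]
ee_rot: [-3.139, -0.223, 0.035]
force: [-0.2, -0.9, -1.7]
width: 0.0116
```

```bash
python3 st.py tilt2; cat > sd.py <<'E'
import sys
from h import *; import wp, plan
# guide outline check: fit (cx,cz,th) to side-camera points of guide, in fixture frame
f=np.load('side_'+sys.argv[1]+'.npz');P=f['P'];d=f['d'];a=f['a'].astype(int);Y=wp.Y
X=(P[...,0]-wp.O[0])*np.cos(Y)+(P[...,1]-wp.O[1])*np.sin(Y);L=-(P[...,0]-wp.O[0])*np.sin(Y)+(P[...,1]-wp.O[1])*np.cos(Y)
cx,lat,cz,th=wp.inv(1000*f['tcp'],f['T']); t=np.radians(th)
gx=(X-cx)*np.cos(t)+(P[...,2]-cz)*np.sin(t);gz=-(X-cx)*np.sin(t)+(P[...,2]-cz)*np.cos(t)
m=(d>0)&(abs(L)<28)&(gx>-75)&(gx<75)&(gz>-60)&(gz<-15)&(P[...,2]>82)
print('n',m.sum(),'L',np.percentile(L[m],[5,50,95]).round(1))
for g0 in range(-64,65,8):
    q=m&(gx>=g0)&(gx<g0+8)
    if q.sum()>2: print(g0,q.sum(),gz[q].min().round(1),gz[q].max().round(1))
print('gx range',np.percentile(gx[m],[0,1,99,100]).round(1))
E
python3 sd.py tilt2
```

```text
14.75 [524.7  -1.3 196.7] T 12.79 latlean 0.13 jawyaw 2.06 q [ 0.43 -0.   -0.58  0.12 -0.79  1.1 ] F [-0.2 -0.9 -1.7] w 0.0116
guide in fixture (np.float64(-10.7), np.float64(0.5), np.float64(169.2), np.float64(37.79))
[311 184]
n 462 L [-16.8 -12.5  11.2]
-56 19 -42.1 -26.6
-48 30 -42.2 -26.0
-40 29 -42.1 -26.6
-32 31 -41.7 -26.7
-24 31 -41.1 -25.7
-16 34 -46.5 -26.6
-8 35 -45.4 -26.5
0 38 -48.1 -24.4
8 40 -47.5 -15.0
16 37 -47.1 -17.3
24 38 -48.9 -15.0
32 29 -39.8 -17.3
40 31 -43.7 -27.7
48 31 -42.3 -26.1
56 9 -37.5 -28.6
gx range [-53.2 -52.2  57.1  58.3]
```

View pics/tilt2.png

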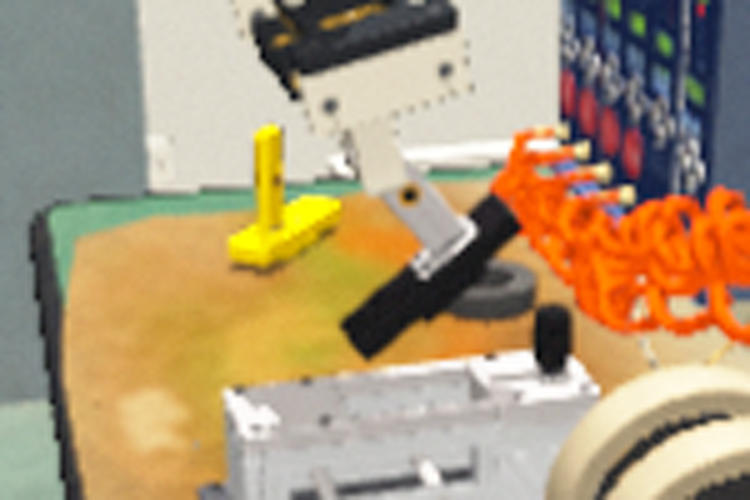

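```bash
python3 - <<'E'
from h import *; import wp
f=np.load('side_tilt2.npz');P=f['P'];d=f['d'];Y=wp.Y
X=(P[...,0]-wp.O[0])*np.cos(Y)+(P[...,1]-wp.O[1])*np.sin(Y);L=-(P[...,0]-wp.O[0])*np.sin(Y)+(P[...,1]-wp.O[1])*np.cos(Y);Z=P[...,2]
m=(d>0)&(abs(L)<29)&(X>-110)&(X<-45)&(abs(Z-74)<8); print('plate z',np.median(Z[m]),m.sum(),'xmin',np.percentile(X[m],[0,2]))
m=(d>0)&(abs(L)<36)&(abs(X)<110)&(Z>64)&(Z<80); print('L',np.percentile(L[m],[0,1,99,100]).round(1),'X',np.percentile(X[m],[0,1,99,100]).round(1))
m=(d>0)&(abs(L)<15)&(abs(X-82)<20)&(Z>85)&(Z<118);print('knob X',np.percentile(X[m],[0,2,50,98,100]).round(1),Z[m].max(),np.percentile(L[m],[0,50]).round(1))
E
```

```text
plate z 76.25696587600753 238 xmin [-98.70550456 -98.36057706]
L [-33.3 -31.6  29.4  31.8] X [-98.7 -98.2  98.2 100.4]
knob X [72.5 73.2 81.4 93.3 94. ] 115.13157503265592 [-12.1  -6.7]
```

>>> drive_tool --pt "0.03 -0.01 -0.3 0 -0.03 0" --pt "0.03 0 -0.3 0 0 0" --pt "0.01 0 -0.25 0 0 0" --pt "0 0 -0.2 0 0 0" --pt "0 0 -0.1 0 0 0"

```text
t: 15.42
eef_pos: [0.5289, -0.0009, 0.1502]
ee_rot: [-3.139, -0.226, 0.035]
force: [0.5, 0.2, -2.9]
width: 0.0115
```

>>> drive_tool --pt "0 0 0 0 0 0"

```text
t: 15.55
eef_pos: [0.529, -0.0008, 0.1507]
ee_rot: [-3.139, -0.226, 0.036]
force: [0.0, -0.5, -1.7]
width: 0.0114
```

```bash
python3 st.py
```

```text
15.55 [529.   -0.8 150.7] T 12.97 latlean 0.12 jawyaw 2.07 q [ 0.43  0.05 -0.65  0.14 -0.66  1.08] F [ 0.  -0.5 -1.7] w 0.0114
guide in fixture (np.float64(-6.3), np.float64(0.8), np.float64(123.3), np.float64(37.97))
```

>>> drive_tool --pt "-0.04 -0.02 -0.13 0 0 0" --pt "-0.1 0 -0.1 0 0 0" --pt "-0.1 0 -0.1 0 0 0" --pt "-0.08 0 -0.1 -0.01 0.33 0" --pt "-0.1 0 -0.1 0 0 0"

```text
t: 16.18
eef_pos: [0.5128, -0.0013, 0.1299]
ee_rot: [-3.138, -0.193, 0.035]
force: [-0.1, -0.1, -3.0]
width: 0.0116
```

>>> drive_tool --pt "0 0 0 0 0 0"

```text
t: 16.3
eef_pos: [0.5116, -0.0018, 0.1293]
ee_rot: [-3.139, -0.192, 0.035]
force: [-0.9, 0.2, -3.3]
width: 0.0116
```

```bash
python3 st.py in1; python3 sd.py in1
```

```text
16.3 [511.6  -1.8 129.3] T 11.0 latlean 0.13 jawyaw 2.05 q [ 0.44  0.07 -0.68  0.12 -0.65  1.08] F [-0.9  0.2 -3.3] w 0.0116
guide in fixture (np.float64(-24.7), np.float64(0.5), np.float64(101.7), np.float64(36.0))
[307 208]
n 192 L [-16.7  -9.   11.6]
0 12 -28.1 -23.2
8 22 -35.1 -17.2
16 27 -37.3 -15.3
24 32 -43.5 -15.8
32 30 -41.4 -15.1
40 29 -42.9 -27.0
48 30 -43.2 -27.0
56 10 -40.2 -27.0
gx range [ 0.9  2.9 58.1 58.5]
```

View pics/in1.png

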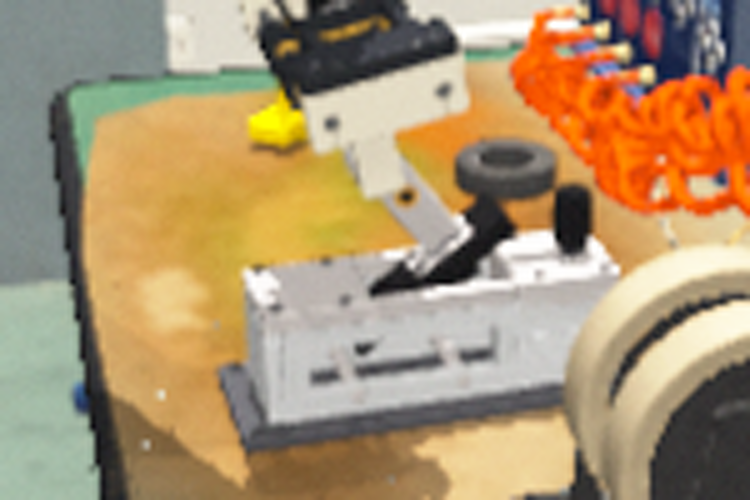

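>>> drive_tool --pt "-0.06 0 -0.09 -0.01 0.33 0" --pt "-0.05 0 -0.095 -0.025 0.67 0" --pt "-0.05 0 -0.1 -0.025 0.67 0" --pt "0 0 0 0 0 0"

```text
t: 16.85
eef_pos: [0.507, -0.0014, 0.1182]
ee_rot: [-3.139, -0.018, 0.035]
force: [-0.0, 0.0, -2.4]
width: 0.0114
```

>>> drive_tool --pt "0.05 0 -0.05 -0.025 0.67 0" --pt "0.05 0 -0.1 -0.025 0.67 0" --pt "0 0 0 0 0 0"

```text
t: 17.23
eef_pos: [0.5106, -0.0017, 0.1118]
ee_rot: [-3.14, 0.122, 0.035]
force: [0.3, 0.6, -1.8]
width: 0.0117
```

```bash
python3 st.py
```

```text
17.23 [510.6  -1.7 111.8] T -7.01 latlean 0.13 jawyaw 1.97 q [ 0.35  0.27 -0.39 -0.05 -1.03  1.28] F [ 0.3  0.6 -1.8] w 0.0117
guide in fixture (np.float64(-34.5), np.float64(0.6), np.float64(84.1), np.float64(17.99))
```

>>> drive_tool --pt "0 0 -0.11 -0.025 0.67 0" --pt "0.145 0 -0.01 -0.025 0.67 0" --pt "0.145 0 -0.065 -0.025 0.67 0" --pt "0.14 0 -0.07 -0.025 0.67 0" --pt "0 0 0 0 0 0"

```text
t: 17.85
eef_pos: [0.5273, -0.0017, 0.1011]
ee_rot: [-3.141, 0.403, 0.034]
force: [0.3, 0.8, -3.6]
width: 0.0115
```

```bash
python3 st.py
```

```text
17.85 [527.3  -1.7 101.1] T -23.12 latlean 0.11 jawyaw 1.94 q [ 0.29  0.48 -0.13 -0.1  -1.35  1.36] F [ 0.3  0.8 -3.6] w 0.0115
guide in fixture (np.float64(-25.2), np.float64(-0.0), np.float64(75.7), np.float64(1.88))
```

>>> drive_tool --pt "0.05 0 -0.05 -0.01 0.31 0" --pt "0 0 -0.05 0 0 0" --pt "0 0 -0.04 0 0 0" --pt "0 0 0 0 0 0"

```text
t: 18.35
eef_pos: [0.5289, -0.0016, 0.0968]
ee_rot: [-3.14, 0.436, 0.035]
force: [-0.4, 1.0, -2.1]
width: 0.0116
```

```bash
python3 st.py
```

```text
18.35 [528.9  -1.6  96.8] T -24.98 latlean 0.16 jawyaw 1.97 q [ 0.29  0.51 -0.1  -0.11 -1.38  1.36] F [-0.4  1.  -2.1] w 0.0116
guide in fixture (np.float64(-24.5), np.float64(0.1), np.float64(71.8), np.float64(0.02))
```

>>> drive_tool --pt "0 0 -0.04 0 0 0" --pt "0 0 -0.03 0 0 0" --pt "0 0 0 0 0 0"

```text
t: 18.73
eef_pos: [0.5291, -0.0016, 0.0937]
ee_rot: [-3.14, 0.437, 0.035]
force: [0.4, -0.3, -1.6]
width: 0.0117
```

>>> drive_tool --pt "0 0 -0.03 0 0 0" --pt "0 0 -0.02 0 0 0" --pt "0 0 0 0 0 0"

```text
t: 19.1
eef_pos: [0.5294, -0.0016, 0.0929]
ee_rot: [-3.14, 0.436, 0.036]
force: [-0.8, 1.0, 5.8]
width: 0.0115
```

```bash
python3 st.py seat1; python3 g2.py >/dev/null
```

```text
19.1 [529.4  -1.6  92.9] T -24.98 latlean 0.13 jawyaw 2.0 q [ 0.29  0.52 -0.1  -0.11 -1.38  1.36] F [-0.8  1.   5.8] w 0.0115
guide in fixture (np.float64(-24.0), np.float64(-0.0), np.float64(67.9), np.float64(0.02))
[313 219]
```

View pics/seat1.png

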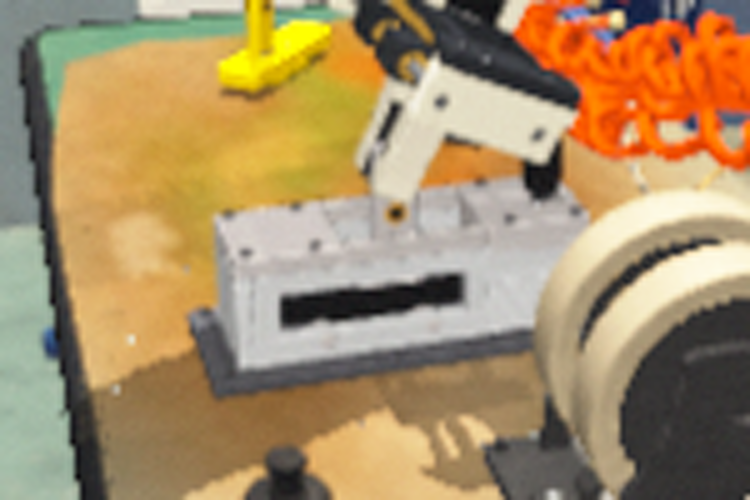

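>>> drive_tool --pt "0 0 0 0 0 0" --pt "0 0 0 0 0 0" --pt "0 0 0 0 0 0" --claw 0.45

```text
t: 19.62
eef_pos: [0.5291, -0.0016, 0.0917]
ee_rot: [-3.14, 0.437, 0.035]
force: [-0.4, -0.9, -0.2]
width: 0.0354
```

>>> drive_tool --pt "0 0 0.2 0 0 0" --pt "0 0 0.5 0 0 0" --pt "0 0 0.7 0 0 0" --pt "0 0 0.7 0 0 0" --pt "0.2 0 0.5 0.03 -0.7 0"

```text
t: 20.25
eef_pos: [0.5378, -0.0016, 0.1966]
ee_rot: [-3.139, 0.362, 0.035]
force: [-1.0, 0.8, -0.2]
width: 0.0391
```

>>> drive_tool --pt "0.3 0.01 0.2 0.03 -0.9 0" --pt "0.3 0.01 0 0.03 -0.9 0" --pt "0.3 0.01 0 0.03 -0.9 0" --pt "0.3 0.01 0 0.03 -0.77 0" --pt "0 0 0 0 0 0"

```text
t: 20.88
eef_pos: [0.5845, -0.0, 0.205]
ee_rot: [-3.139, -0.002, 0.036]
force: [0.6, -0.2, -0.9]
width: 0.0398
```

```bash
python3 st.py; cat > v.py <<'E'
from h import *; import wp
Y=wp.Y
for c in('wrist','top'):
    k=cal(c);a,d=arm.grab_frame(c);P=cloud(d,c,k)*1000
    X=(P[...,0]-wp.O[0])*np.cos(Y)+(P[...,1]-wp.O[1])*np.sin(Y);L=-(P[...,0]-wp.O[0])*np.sin(Y)+(P[...,1]-wp.O[1])*np.cos(Y);Z=P[...,2]
    def reg(n,m,ex=None):
        m=m&(d>0);q=np.c_[X[m],L[m],Z[m]]
        if len(q)<5: print(c,n,len(q));return
        print(c,n,len(q),'X',np.percentile(X[m],[1,99]).round(1),'L',np.percentile(L[m],[1,99]).round(1),'Z',np.median(Z[m]).round(1))
    reg('stemtop',(abs(X+4)<25)&(abs(L)<20)&(Z>110)&(Z<125))
    reg('knob',(X>30)&(X<100)&(abs(L)<20)&(Z>104)&(Z<118))
    reg('shoetop heel',(X>10)&(X<34)&(abs(L)<14)&(Z>25)&(Z<48))
    reg('shoetop toe',(X>-38)&(X<-20)&(abs(L)<14)&(Z>25)&(Z<48))
    reg('plate',(abs(X)<98)&(abs(L)<40)&(Z>68)&(Z<80))
    save(a,'v_'+c+'%.0f'%(arm.get_state()['t']*10))
E
python3 v.py
```

```text
20.88 [584.5  -0.  205. ] T 0.09 latlean 0.15 jawyaw 2.05 q [ 0.33  0.23 -0.23 -0.   -1.12  1.27] F [ 0.6 -0.2 -0.9] w 0.0398
guide in fixture (np.float64(42.9), np.float64(-0.4), np.float64(177.1), np.float64(25.09))
wrist stemtop 388 X [-15.3   7.3] L [-5.1  5.7] Z 117.3
wrist knob 570 X [72.2 91.4] L [-9.4  9.9] Z 111.5
wrist shoetop heel 486 X [10.2 29.5] L [-13.4  13.5] Z 37.8
wrist shoetop toe 185 X [-37.9 -20.1] L [-13.9  13.9] Z 38.7
wrist plate 6143 X [-96.8  97.6] L [-29.4  29.7] Z 73.8
top stemtop 34 X [-15.9   6.5] L [-5.2  3.9] Z 117.7
top knob 4
top shoetop heel 40 X [11.1 30.3] L [-11.8  12.5] Z 38.0
top shoetop toe 46 X [-34.2 -21.2] L [-12.8  13.9] Z 39.8
top plate 739 X [-97.3  78.9] L [-30.1  29.1] Z 74.4
```

>>> drive_tool --pt "0.5 0.03 0 0 0 0" --pt "0.45 0.02 -0.3 0 0 0" --pt "0 0 -0.8 0 0 0" --pt "0 0 -0.8 0 0 0" --pt "0 0 0 0 0 0"

```text
t: 21.6
eef_pos: [0.6215, 0.0016, 0.1249]
ee_rot: [-3.141, 0.007, 0.035]
force: [0.3, -0.7, -0.2]
width: 0.0395
```

>>> drive_tool --pt "0 0 -0.6 0 0 0" --pt "0 0 -0.5 0 0 0" --pt "0 0 0 0 0 0"

```text
t: 21.98
eef_pos: [0.623, 0.0019, 0.0837]
ee_rot: [-3.14, 0.002, 0.035]
force: [-0.0, -0.3, 0.6]
width: 0.0394
```

>>> drive_tool --pt "0 0 0 0 0 0" --pt "0 0 0 0 0 0" --pt "0 0 0 0 0 0" --pt "0 0 0 0 0 0" --claw 0 --newtons 12

```text
t: 22.48
eef_pos: [0.6238, 0.0016, 0.085]
ee_rot: [-3.14, -0.002, 0.036]
force: [0.3, -3.9, 6.0]
width: 0.0194
```

```bash
python3 st.py
```

```text
22.48 [623.8   1.6  85. ] T 0.12 latlean 0.1 jawyaw 2.04 q [ 0.31  0.4  -0.28 -0.   -0.89  1.29] F [ 0.3 -3.9  6. ] w 0.0194
guide in fixture (np.float64(82.3), np.float64(-0.3), np.float64(57.0), np.float64(25.12))
```

>>> drive_tool --pt "-0.1 -0.004 0 0 0 0" --pt "-0.15 -0.006 0 0 0 0" --pt "-0.15 -0.006 0 0 0 0" --pt "-0.15 -0.005 0 0 0 0" --pt "-0.15 -0.005 0 0 0 0"

```text
t: 23.1
eef_pos: [0.5962, 0.0006, 0.085]
ee_rot: [-3.14, -0.003, 0.036]
force: [2.3, -4.6, 5.0]
width: 0.0196
```

>>> drive_tool --pt "-0.06 -0.002 0 0 0 0" --pt "-0.06 -0.002 0 0 0 0" --pt "0 0 0 0 0 0"

```text
t: 23.48
eef_pos: [0.5919, 0.0005, 0.0851]
ee_rot: [-3.14, -0.004, 0.036]
force: [2.8, -6.1, 3.3]
width: 0.0198
```

```bash
python3 st.py
```

```text
23.48 [5.919e+02 5.000e-01 8.510e+01] T 0.22 latlean 0.11 jawyaw 2.06 q [ 0.33  0.35 -0.36 -0.   -0.86  1.28] F [ 2.8 -6.1  3.3] w 0.0198
guide in fixture (np.float64(50.3), np.float64(-0.2), np.float64(57.1), np.float64(25.22))
```

>>> drive_tool --pt "-0.05 -0.002 0 0 0 0" --pt "-0.04 -0.002 0 0 0 0" --pt "0 0 0 0 0 0"

```text
t: 23.85
eef_pos: [0.5914, 0.0005, 0.0853]
ee_rot: [-3.139, -0.009, 0.036]
force: [13.5, -9.5, -4.3]
width: 0.0196
```

Bolt is on its stop (13.5 N, no further travel). Release and withdraw.

>>> drive_tool --pt "0.04 0 0 0 0 0" --pt "0 0 0 0 0 0" --pt "0 0 0 0 0 0" --pt "0 0 0 0 0 0" --claw 0.5

```text
t: 24.35
eef_pos: [0.5881, 0.0008, 0.0838]
ee_rot: [-3.139, -0.0, 0.035]
force: [-0.6, 0.2, -0.4]
width: 0.0436
```

>>> drive_tool --pt "0 0 0.3 0 0 0" --pt "0 0 0.7 0 0 0" --pt "0 0 0.8 0 0 0" --pt "0 0 0.8 0 0 0" --pt "0 0 0.4 0 0 0"

```text
t: 24.98
eef_pos: [0.5891, 0.0008, 0.2065]
ee_rot: [-3.139, -0.004, 0.036]
force: [-0.1, -0.1, -0.4]
width: 0.044
```

>>> drive_tool --pt "0 0 0 0 0 0"

```text
t: 25.1
eef_pos: [0.5888, 0.0009, 0.205]
ee_rot: [-3.139, -0.003, 0.035]
force: [-0.6, 0.2, -0.7]
width: 0.0435
```

```bash
python3 st.py; python3 v.py; ls pics | grep v_wrist
```

```text
25.1 [588.8   0.9 205. ] T 0.16 latlean 0.17 jawyaw 2.02 q [ 0.33  0.23 -0.22 -0.   -1.12  1.28] F [-0.6  0.2 -0.7] w 0.0435
guide in fixture (np.float64(47.3), np.float64(0.3), np.float64(177.0), np.float64(25.16))
wrist stemtop 392 X [-15.3   7.4] L [-5.1  5.7] Z 117.3
wrist knob 533 X [40.6 59.8] L [-9.7 10.3] Z 111.5
wrist shoetop heel 17 X [11.7 28.8] L [-13.7 -13.4] Z 38.2
wrist shoetop toe 182 X [-37.7 -20.3] L [-13.1  13.9] Z 38.7
wrist plate 5978 X [-96.5  97.2] L [-29.4  29.7] Z 73.8
top stemtop 36 X [-16.2   6.4] L [-5.1  3.7] Z 118.3
top knob 47 X [39.6 59.8] L [-9.9  9.7] Z 111.1
top shoetop heel 10 X [11.3 19.4] L [-11.3  12.5] Z 39.6
top shoetop toe 45 X [-33.7 -21. ] L [-12.8  13.9] Z 39.9
top plate 740 X [-97.2  83.7] L [-30.1  29.1] Z 74.3
v_wrist209.png
v_wrist252.png
```

```bash
python3 -c "
from station import arm;print(arm.job_done(),arm.get_state()['t'])"
```

```text
the job is handed in; nothing more can be done
the job is handed in; nothing more can be done
```

The guide is seated in the fixture and the bolt is home over its heel. I handed the job in at about 25 s.

**What went differently from plan:** my first tilt with the tool straight down ran joint 3 into its limit, and the guide slipped about 4° in the grip. I set it down on the bench left of the fixture and regripped it at 60 N with the tool leaning 25°. After that, the toe went in under the lip at 36–38° with no contact felt, and I levelled it, lowered it onto the rods and released it. I then gripped the knob and slid the bolt until it stopped against about 13 N.

**Last checks, in fixture coordinates (wrist and top cameras):**

| Check | Measured | Expected |
|---|---|---|
| Stem centre along x | about -4 mm | -4 mm |
| Stem top height | 117–118 mm | 118 mm |
| Shoe top at heel / toe (wrist camera) | 38.2 / 38.7 mm | 38 mm |
| Bolt knob | x 82 → 50 mm, so about 32 mm of travel | 50 mm |

- **Robot:** clear of everything, with the TCP at z 0.205 m.
- **Bystanders:** the arm did not go near the indicator, ring or magnet, but I did not measure their positions again at the end.
- **Disagreements:** the side camera reads about 2 mm high against the other two. The top camera put the shoe top about 1.5 mm higher than the wrist camera, but from few pixels.

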